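Switch on the microscope lamp supply in order

TASK

Switch on the microscope's lamp supply by pressing its keys fully down with the fingertips, gently and one after another: first the green key (mains), then the white key (fan), then the yellow key (lamp). Each key stays down once pressed. Leave the blue key up, and do not shift or pick up the dropper bottle, petri dish and rock round the box.

Things in the scene. Friction and masses are not known exactly. Their poses are not given: they have to be found in the camera images.
- supply: Microscope lamp supply: a grey metal box with a darker grey top, 96 mm deep (its x) by 250 mm wide (its y) by 46 mm high, fixed to the bench. Origin at the centre of its underside, z up. Four round keys stand in one row along its y axis, 58 mm apart (at y = -87, -29, +29, +87 mm, x = 0); which colour stands at which place changes from run to run.
- green_top (a point): Centre of the top face of the green key (mains): a round plastic cap 27 mm across that points up and slides straight down. Its top is 62 mm above the bench when up and 53 mm when fully down; the black bezel round it (36 mm across) ends at 50 mm, so a pressed cap still stands 3 mm proud.
- green_key (a joint): How far the green key is pushed down, in m: 0 up (as it starts), 0.009 at its stop; it counts as pressed past 0.006. It resists with about 3 N and stays down where it is left; it does not spring back.
- green_mount: Black round bezel of the green key, fixed on the supply and carrying the key; origin on the key's axis at the top of the box (46 mm above the bench).
- white_top (a point): Centre of the top face of the white key (cooling fan): a round plastic cap 27 mm across that points up and slides straight down. Its top is 62 mm above the bench when up and 53 mm when fully down; the black bezel round it (36 mm across) ends at 50 mm, so a pressed cap still stands 3 mm proud.
- white_key (a joint): How far the white key is pushed down, in m: 0 up (as it starts), 0.009 at its stop; it counts as pressed past 0.006. It resists with about 3 N and stays down where it is left; it does not spring back.
- white_mount: Black round bezel of the white key, fixed on the supply and carrying the key; origin on the key's axis at the top of the box (46 mm above the bench).
- yellow_top (a point): Centre of the top face of the yellow key (lamp): a round plastic cap 27 mm across that points up and slides straight down. Its top is 62 mm above the bench when up and 53 mm when fully down; the black bezel round it (36 mm across) ends at 50 mm, so a pressed cap still stands 3 mm proud.
- yellow_key (a joint): How far the yellow key is pushed down, in m: 0 up (as it starts), 0.009 at its stop; it counts as pressed past 0.006. It resists with about 3 N and stays down where it is left; it does not spring back.
- yellow_mount: Black round bezel of the yellow key, fixed on the supply and carrying the key; origin on the key's axis at the top of the box (46 mm above the bench).
- blue_top (a point): Centre of the top face of the blue key (camera): a round plastic cap 27 mm across that points up and slides straight down. Its top is 62 mm above the bench when up and 53 mm when fully down; the black bezel round it (36 mm across) ends at 50 mm, so a pressed cap still stands 3 mm proud.
- blue_key (a joint): How far the blue key is pushed down, in m: 0 up (as it starts), 0.009 at its stop; it counts as pressed past 0.006. It resists with about 3 N and stays down where it is left; it does not spring back.
- blue_mount: Black round bezel of the blue key, fixed on the supply and carrying the key; origin on the key's axis at the top of the box (46 mm above the bench).
- bottle_1: Bystander: loose brown glass dropper bottle, 33 mm across, 102 mm high, upright behind the supply. Origin at the centre of its underside.
- petri_1: Bystander: loose lidded petri dish, 63 mm across, 15 mm high, behind the supply. Origin at the centre of its underside.
- rock_2: Bystander: loose rust-red rock specimen, 50x48x37 mm, by the right end of the supply (seen from the robot). Origin at the centre of its underside.

How it is judged:
By the outcome, as a careful person would: the job done as asked, in the order asked, and still so for the second after the job is handed in, with the robot touching nothing.
It also fails if it takes over 38 s, if anything falls off the work surface, if the arm or the gripper's body presses on something with over 40 N, if the wrist force passes 120 N, or if a joint passes its speed limit or range.

ROBOT

A 6-joint arm with a two-finger parallel gripper is mounted at the origin on a cart in front of the work surface, level with it; the furniture and walls round the work are solid. World frame = base frame: x ahead of the robot, y to its left, z up, the work surface at z = 0. Lengths are in m, angles in rad, forces in N, time in s.
With the tool pointing down it reaches from about 0.35 to 0.725 m from the base axis. Payload 6 kg.
Tool frame: the origin (TCP) lies between the finger pads; the fingertips stand robot.tip_extent ahead of it and the grasp point (between the pads) lies 11 mm behind it (robot.tip_extent is the distance from the TCP to the fingertips, in m); z points along the fingers, y is the line along which they close (so a half turn about z gives the same grasp; the last joint's range is limited). The gripper opens to 85 mm and grips with 20 to 120 N. Pads are 22 mm wide; open, the fingers measure 114 mm over their backs; the gripper's body (76 mm by 85 mm) begins 54 mm behind the grasp point. The pads swing forward as they close: fully open they stand 13 mm farther back than shut.
Start: joints at [-0.945, 0.04, 0.085, 0, -1.615, -0.334], TCP at [0.173, -0.575, 0.239] pointing down, gripper open.
Joint ranges: [-2.56, 2.56], [-1.29, 2.01], [-1.08, 1.49], [-3.29, 1.98], [-2.81, -0.18], [-2.99, 2.99]. Speed limits (rad/s): [2.57, 2.57, 3.01, 3.14, 3.14, 3.14].

INTERFACE

Orientations are given as a 3x3 rotation matrix whose columns are the frame's x, y, z axes.
In Python, from rig import robot gives the robot as it stands.
- The arm moves only by the tool servo_tool, never from a script. Its argument "series" is a list that holds one entry, the list of rows, each a list of 6 numbers: the shift along the world's x, y, z in m, then the turn, a rotation vector about the world's x, y, z in rad. A call has 1 to 12 rows; each row shifts and turns the commanded pose from where the row before left it; what a row does not reach is not made up. A row lasts 1/12 s, in which the tool goes at most 41.7 mm and 7.16 degrees, less where a joint would pass 70% of its speed; a pose out of reach is approached as far as the arm can. A call is refused whole if a number of a shift passes 0.0417 or a number of a turn 0.125, either way. A call with a gripper value outside its range is refused whole. "claw" is the finger opening in m, from 0 to 0.0854, set as the call begins (left out, the last holds). The fingers move at their own pace and stop on an object; "squeeze" is the grip in N (left out, the last holds). Time passes only in rows, so rows that do not move let the fingers close. It gives the time, the measured TCP pose, the force, the opening and the grip force at its end, in the units of the state.
- robot.get_state(): the state, without advancing time (a new reading comes with each control period).
- robot.snapshot(name): name is "side" or "top"; returns the picture (480x640x3 uint8, red, green, blue); there is no depth.
- robot.calibration(name): a dict with "camera_matrix" (3x3 intrinsics, pixels), "k1" (the pictures are not rectified: a ray, as slopes to the right and down, at radius r is drawn at 1 + k1 r^2 times it, then the intrinsics apply), "extrinsics" (4x4, takes a point from camera to world coordinates). Camera axes: x right, y down, z forward; pixel columns grow to the right and rows downward; lengths in m; the calibration is good to about 2 mm. A picture is of the moment at which its call begins. calibration takes no time and is no camera call.
- robot.sign_off(): hands the job in; it is judged then, once.
The state is a dict: "time_s": time; "joint_positions": joint angles; "joint_vel": joint speeds; "joint_efforts": joint torques, N m; "eef_pos": TCP position; "orientation": TCP orientation; "force": force on the tool from outside, world axes, zero at the start; "torque": the same for the moment, N m; "width": opening from 0.0 (shut) to 1.0 (fully open); "finger_force": force on a finger pad.
Only numpy, scipy, OpenCV 4.12 (cv2) and the standard library are available. Lean on these libraries where they do the work, as an engineer would, in place of code of your own. Each camera call takes 0.05 s, during which the arm holds its last target. There are 200 camera calls.

## Working session

There is one attempt and no reset: what is moved stays moved. The work goes in short steps, Python scripts to look and compute and a tool call to move; the robot and the scene stay as the last step left them, time stands still between calls to the robot, and variables do not carry over. Pictures are saved under pics/ and viewed, at most 10 in all, crops included, and the job is handed in when it is done.

Besides the shell and the picture viewer there is one more tool, called after ">>>" by a JSON object that holds its "api" and its "payload". servo_tool: Moves the arm, as the interface text tells. Its arguments: {"type":"object","properties":{"series":{"type":"array","items":{"type":"array","items":{"type":"array","items":{"type":"number"}}}},"claw":{"type":"number"},"squeeze":{"type":"number"}},"required":["series"]}

```bash
mkdir -p pics; python3 - <<'E'
from rig import robot
import cv2
s=robot.get_state();print(s['time_s'],s['eef_pos'],s['orientation'],s['width'],robot.tip_extent)
for n in("side","top"):
    cv2.imwrite(f"pics/{n}0.png",robot.snapshot(n)[...,::-1]);print(robot.calibration(n))
E
```

```text
0.0 [ 0.17259042 -0.57430698  0.23829793] [[-9.57709507e-01 -2.87736143e-01 -6.42203742e-04]
 [-2.87736825e-01  9.57708107e-01  1.64344619e-03]
 [ 1.42164863e-04  1.75872970e-03 -9.99998443e-01]] 0.9972380704332823 0.008
{'camera_matrix': array([[623.75725458,   0.        , 320.47788814],
       [  0.        , 623.75725458, 242.17227314],
       [  0.        ,   0.        ,   1.        ]]), 'k1': 0.051864865210070825, 'extrinsics': array([[-0.84851282, -0.33824215,  0.40696221,  0.17072775],
       [-0.52900524,  0.52271734, -0.66852079,  0.6818473 ],
       [ 0.0133957 , -0.7825336 , -0.62246423,  0.63694175],
       [ 0.        ,  0.        ,  0.        ,  1.        ]])}
{'camera_matrix': array([[482.74337409,   0.        , 320.9975913 ],
       [  0.        , 482.74337409, 233.47301283],
       [  0.        ,   0.        ,   1.        ]]), 'k1': 0.020808346070490237, 'extrinsics': array([[-0.00649955, -0.99010149,  0.14020272,  0.42374969],
       [-0.99991893,  0.00489977, -0.01175265,  0.04182664],
       [ 0.01094936, -0.14026774, -0.99005307,  0.91085661],
       [ 0.        ,  0.        ,  0.        ,  1.        ]])}
```

View pics/side0.png

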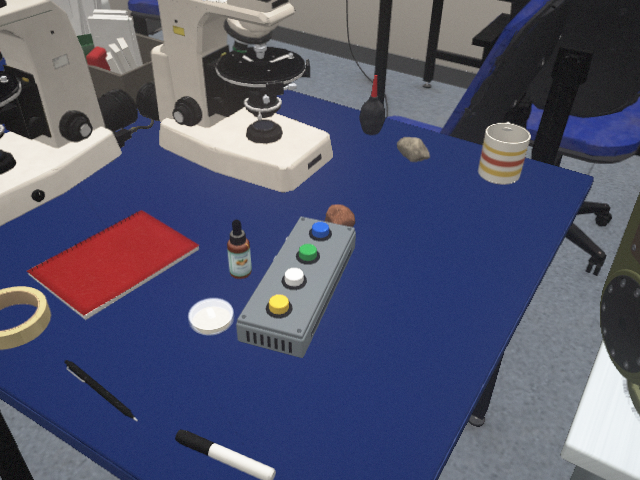

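View pics/top0.png

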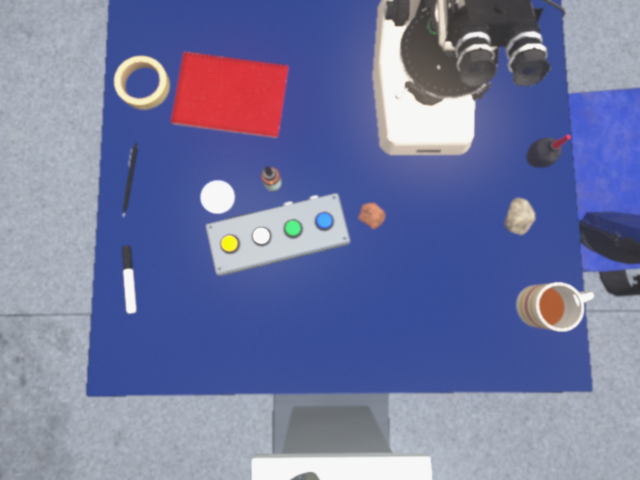

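The side view shows yellow (279,303), white (293,277), green (308,252) and blue (320,230). In the top view they are at (230,243), (262,236), (293,228) and (325,221). The rock is beyond the blue end; the bottle and dish are behind the box.

```bash
cat > h.py <<'E'
import numpy as np,cv2
from rig import robot
def ray(n,p):
    c=robot.calibration(n);E=c["extrinsics"]
    u=cv2.undistortPoints(np.array([[p]],float),c["camera_matrix"],np.array([c["k1"],0,0,0,0]))[0,0]
    d=E[:3,:3]@[u[0],u[1],1];return E[:3,3],d/np.linalg.norm(d)
def tri(a,b):
    (o1,d1),(o2,d2)=ray("side",a),ray("top",b)
    t=np.linalg.lstsq(np.c_[d1,-d2],o2-o1,rcond=None)[0]
    p,q=o1+t[0]*d1,o2+t[1]*d2
    return (p+q)/2,np.linalg.norm(p-q)
def atz(n,p,z):
    o,d=ray(n,p);return o+d*(z-o[2])/d[2]
R={"yellow":((20,120,120),(35,255,255)),"green":((45,100,70),(85,255,255)),"blue":((100,130,130),(112,255,255)),"white":((0,0,190),(180,60,255))}
G={"yellow":((279,303),(230,243)),"white":((293,276),(262,236)),"green":((308,252),(293,228)),"blue":((320,230),(325,221))}
def seg(im,col,g,r=13):
    h=cv2.cvtColor(im,cv2.COLOR_BGR2HSV);m=cv2.inRange(h,*map(np.array,R[col]))
    k=np.zeros_like(m);cv2.circle(k,g,r,255,-1);M=cv2.moments(m&k,True)
    return (M["m10"]/M["m00"],M["m01"]/M["m00"]),M["m00"]
E
python3 - <<'E'
from h import *
np.set_printoptions(precision=4,suppress=True)
I={n:cv2.imread(f"pics/{n}0.png") for n in("side","top")}
P={}
for c,(a,b) in G.items():
    (pa,na),(pb,nb)=seg(I["side"],c,a),seg(I["top"],c,b)
    p,e=tri(pa,pb);P[c]=p;print(c,np.round(pa,1),na,np.round(pb,1),nb,p,e,"z-plane",atz("side",pa,.06)[:2],atz("top",pb,.06)[:2])
d=P["blue"]-P["yellow"];print(np.linalg.norm(d)*1e3,np.degrees(np.arctan2(d[1],d[0])))
for n,a,b in(("rock",(340,216),(372,215)),("bottle",(237,225),(269,174))):print(n,tri(a,b))
E
```

```text
yellow [278.4 304. ] 325.0 [229.1 243.2] 217.0 [0.5295 0.1964 0.0517] 0.0017158714476811993 z-plane [0.5253 0.2035] [0.5277 0.1945]
white [293.7 274. ] 200.0 [261.9 235.4] 410.0 [0.5433 0.138  0.0551] 0.002887261566885433 z-plane [0.5416 0.1429] [0.5413 0.1368]
green [307.4 252. ] 257.0 [292.5 227.8] 198.0 [0.5567 0.0831 0.0515] 0.0014149768622584793 z-plane [0.5518 0.092 ] [0.5547 0.0824]
blue [319.6 228.9] 206.0 [323.8 220.2] 192.0 [0.5704 0.0268 0.0526] 0.0019961667907821253 z-plane [0.5663 0.0353] [0.5682 0.0265]
174.48751757217818 -76.44407475639709
rock (array([ 0.5863, -0.0649,  0.0149]), np.float64(0.0020694843523473465))
bottle (array([0.649 , 0.124 , 0.0884]), np.float64(0.007140856700468181))
```

>>> {"api": "servo_tool", "payload": {"series": [[[0.01,0.016,0,0,0,0],[0.019,0.033,0,0,0,0],[0.019,0.033,0,0,0,0],[0.019,0.033,0,0,0,0],[0.019,0.033,0,0,0,0],[0.019,0.033,0,0,0,0],[0.019,0.033,0,0,0,0],[0.019,0.033,0,0,0,0],[0.019,0.033,0,0,0,0],[0.019,0.033,0,0,0,0],[0.019,0.033,0,0,0,0],[0.019,0.033,0,0,0,0]]], "claw": 0, "squeeze": 20}}

```text
time_s: 1.1
eef_pos: [0.3919, -0.1937, 0.2392]
orientation: [[-0.958, -0.288, 0.0], [-0.288, 0.958, 0.0], [-0.0, 0.0, -1.0]]
force: [0.2, -0.7, -0.2]
width: 0.0
finger_force: 0.0
```

>>> {"api": "servo_tool", "payload": {"series": [[[0.017,0.03,0,0,0,0],[0.017,0.03,0,0,0,0],[0.017,0.03,0,0,0,0],[0.017,0.03,-0.01,0,0,0],[0.017,0.03,-0.01,0,0,0],[0.017,0.03,-0.01,0,0,0],[0.017,0.03,-0.015,0,0,0],[0.017,0.03,-0.015,0,0,0],[0.017,0.025,-0.02,0,0,0],[0.01,0.012,-0.02,0,0,0],[0,0,-0.02,0,0,0],[0,0,-0.015,0,0,0]]]}}

```text
time_s: 2.1
eef_pos: [0.5539, 0.0822, 0.1011]
orientation: [[-0.957, -0.289, -0.004], [-0.289, 0.957, -0.001], [0.004, 0.0, -1.0]]
force: [-0.1, 0.0, -0.3]
width: -0.001
finger_force: 0.0
```

```bash
python3 - <<'E'
from h import *
print(robot.get_state()["eef_pos"],robot.tip_extent)
a=robot.snapshot("side")[...,::-1];b=robot.snapshot("top")[...,::-1]
f=lambda i,x,y:cv2.resize(i[y:y+150,x:x+200],None,fx=4,fy=4,interpolation=2)[:300*2]
v=np.vstack([cv2.resize(a[180:330,200:450],(700,300)[::1]) if 0 else cv2.resize(a[190:340,200:400],(400,300)),cv2.resize(b[150:300,200:400],(400,300))])
cv2.imwrite("pics/g.png",v)
E
```

```text
[0.55388176 0.08215172 0.10111631] 0.008
```

View pics/g.png

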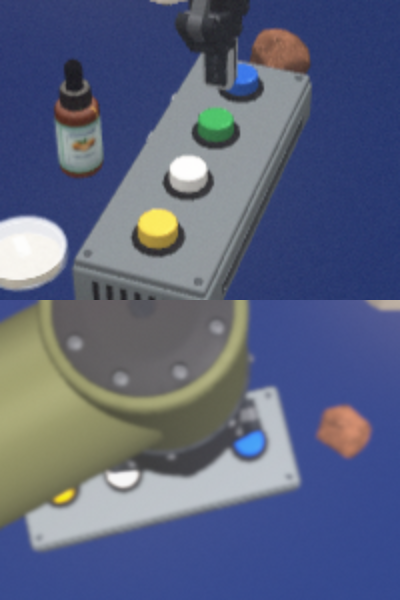

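The side crop shows the shut fingertips above the green key, tip bottom at about side pixel (309.5,232); everything else is undisturbed. I'll check that pixel against the measured TCP.

```bash
python3 - <<'E'
from h import *
c=robot.calibration("side");E=np.linalg.inv(c["extrinsics"])
pr=lambda p:cv2.projectPoints(np.array([p],float),E[:3,:3],E[:3,3],c["camera_matrix"],np.array([c["k1"],0,0,0,0]))[0].ravel().round(1)
print("tip",pr((.5539,.0822,.0931)))
for n,p in dict(green=(.555,.083,.062),white=(.5413,.138,.062),yellow=(.5277,.1945,.062)).items():print(n,pr(p))
E
```

```text
tip [309.9 230. ]
green [308.9 246.9]
white [295.8 271. ]
yellow [280.7 298.2]
```

>>> {"api": "servo_tool", "payload": {"series": [[[0.002,0.001,-0.01,0,0,0],[0,0,-0.01,0,0,0],[0,0,-0.006,0,0,0],[0,0,-0.003,0,0,0],[0,0,-0.002,0,0,0],[0,0,-0.002,0,0,0],[0,0,-0.002,0,0,0],[0,0,-0.001,0,0,0],[0,0,-0.001,0,0,0],[0,0,-0.001,0,0,0],[0,0,0,0,0,0]]]}}

```text
time_s: 3.12
eef_pos: [0.5569, 0.0824, 0.0666]
orientation: [[-0.958, -0.288, 0.001], [-0.288, 0.958, 0.0], [-0.001, -0.0, -1.0]]
force: [-0.1, -0.4, 3.4]
width: -0.002
finger_force: 1.2
```

>>> {"api": "servo_tool", "payload": {"series": [[[0,0,-0.002,0,0,0],[0,0,-0.001,0,0,0],[0,0,-0.001,0,0,0],[0,0,-0.001,0,0,0],[0,0,-0.0005,0,0,0],[0,0,0,0,0,0]]]}}

```text
time_s: 3.62
eef_pos: [0.5569, 0.0824, 0.0612]
orientation: [[-0.958, -0.288, 0.001], [-0.288, 0.958, 0.0], [-0.001, -0.0, -1.0]]
force: [0.3, -1.3, 4.3]
width: 0.002
finger_force: 2.1
```

>>> {"api": "servo_tool", "payload": {"series": [[[0,0,-0.0005,0,0,0],[0,0,-0.0005,0,0,0],[0,0,0,0,0,0]]]}}

```text
time_s: 3.87
eef_pos: [0.557, 0.0824, 0.0611]
orientation: [[-0.958, -0.288, 0.001], [-0.288, 0.958, -0.0], [-0.001, -0.0, -1.0]]
force: [-3.4, -0.3, 8.6]
width: -0.0
finger_force: 4.6
```

The green key has reached its stop: the force rose with no further travel. Next is white.

>>> {"api": "servo_tool", "payload": {"series": [[[0,0,0.01,0,0,0],[0,0,0.02,0,0,0],[-0.005,0.018,0,0,0,0],[-0.006,0.022,0,0,0,0],[-0.004,0.0165,0,0,0,0],[0,0,-0.005,0,0,0],[0,0,0,0,0,0]]]}}

```text
time_s: 4.45
eef_pos: [0.5407, 0.1393, 0.0834]
orientation: [[-0.957, -0.289, -0.002], [-0.289, 0.957, -0.0], [0.002, 0.0, -1.0]]
force: [-0.7, -1.2, -0.0]
width: -0.002
finger_force: 0.0
```

```bash
python3 - <<'E'
from h import *
a=robot.snapshot("side")[...,::-1]
cv2.imwrite("pics/w.png",cv2.resize(a[190:340,200:400],(800,600)))
E
```

```text
(no output)
```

View pics/w.png

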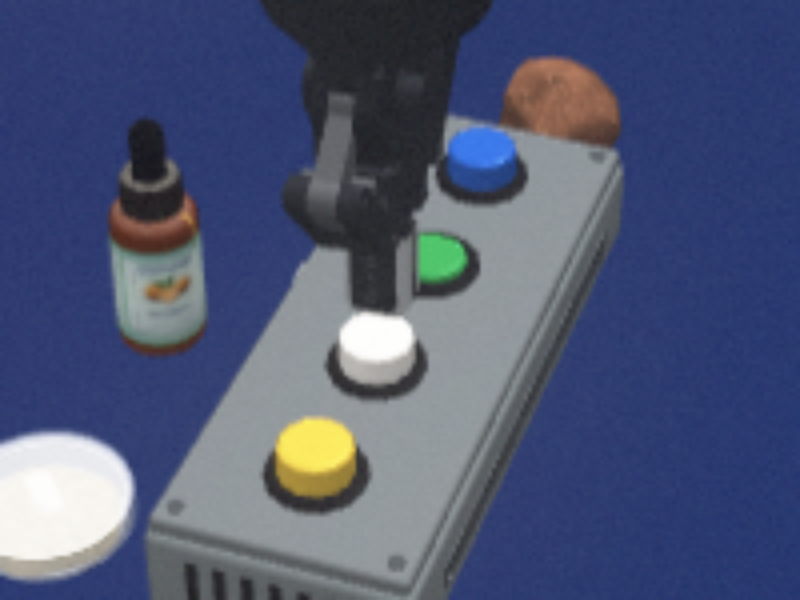

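The green cap is down. The tip bottom at crop (383,305) lines up above the white cap at (377,335). Pressing white.

>>> {"api": "servo_tool", "payload": {"series": [[[0,0,-0.006,0,0,0],[0,0,-0.004,0,0,0],[0,0,-0.003,0,0,0],[0,0,-0.002,0,0,0],[0,0,-0.002,0,0,0],[0,0,-0.002,0,0,0],[0,0,-0.002,0,0,0],[0,0,-0.001,0,0,0],[0,0,-0.001,0,0,0],[0,0,-0.001,0,0,0],[0,0,0,0,0,0],[0,0,0,0,0,0]]]}}

```text
time_s: 5.5
eef_pos: [0.5419, 0.1388, 0.0611]
orientation: [[-0.958, -0.288, 0.001], [-0.288, 0.958, -0.0], [-0.001, -0.0, -1.0]]
force: [-1.2, -2.7, 4.3]
width: 0.002
finger_force: 2.2
```

>>> {"api": "servo_tool", "payload": {"series": [[[0,0,-0.0005,0,0,0],[0,0,-0.0003,0,0,0],[0,0,0,0,0,0]]]}}

```text
time_s: 5.75
eef_pos: [0.5419, 0.1388, 0.0611]
orientation: [[-0.958, -0.288, 0.001], [-0.288, 0.958, -0.0], [-0.001, -0.0, -1.0]]
force: [-3.5, -3.0, 8.8]
width: 0.004
finger_force: 4.2
```

>>> {"api": "servo_tool", "payload": {"series": [[[0,0,0.01,0,0,0],[0,0,0.02,0,0,0],[-0.005,0.018,0,0,0,0],[-0.005,0.022,0,0,0,0],[-0.003,0.0165,0,0,0,0],[0,0,-0.005,0,0,0],[0,0,0,0,0,0]]]}}

```text
time_s: 6.33
eef_pos: [0.5279, 0.1962, 0.0838]
orientation: [[-0.957, -0.289, -0.002], [-0.289, 0.957, 0.0], [0.001, 0.001, -1.0]]
force: [-0.1, -0.3, -0.4]
width: -0.0
finger_force: 0.0
```

>>> {"api": "servo_tool", "payload": {"series": [[[0,0,-0.006,0,0,0],[0,0,-0.004,0,0,0],[0,0,-0.003,0,0,0],[0,0,-0.002,0,0,0],[0,0,-0.002,0,0,0],[0,0,-0.002,0,0,0],[0,0,-0.002,0,0,0],[0,0,-0.001,0,0,0],[0,0,-0.001,0,0,0],[0,0,-0.001,0,0,0],[0,0,-0.0005,0,0,0],[0,0,0,0,0,0]]]}}

```text
time_s: 7.33
eef_pos: [0.5289, 0.1953, 0.0611]
orientation: [[-0.958, -0.288, 0.001], [-0.288, 0.958, -0.0], [-0.001, -0.0, -1.0]]
force: [-2.2, -2.9, 4.9]
width: -0.003
finger_force: 2.6
```

White and yellow both reached the same stop height. I'll press yellow slightly further, then lift straight up and move clear for a look.

>>> {"api": "servo_tool", "payload": {"series": [[[0,0,-0.0005,0,0,0],[0,0,0,0,0,0],[0,0,0.01,0,0,0],[0,0,0.03,0,0,0],[0,0,0.03,0,0,0],[0,0,0.03,0,0,0],[0,0,0.03,0,0,0],[-0.02,0,0.02,0,0,0],[-0.03,0,0,0,0,0],[-0.03,0,0,0,0,0],[-0.02,0,0,0,0,0],[0,0,0,0,0,0]]]}}

```text
time_s: 8.33
eef_pos: [0.4266, 0.1961, 0.2113]
orientation: [[-0.957, -0.29, 0.002], [-0.29, 0.957, 0.004], [-0.003, 0.003, -1.0]]
force: [0.3, 1.2, 1.1]
width: 0.003
finger_force: 0.0
```

```bash
python3 - <<'E'
from h import *
a=robot.snapshot("side")[...,::-1]
cv2.imwrite("pics/e.png",cv2.resize(a[190:340,180:380],(800,600)))
E
```

```text
(no output)
```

View pics/e.png

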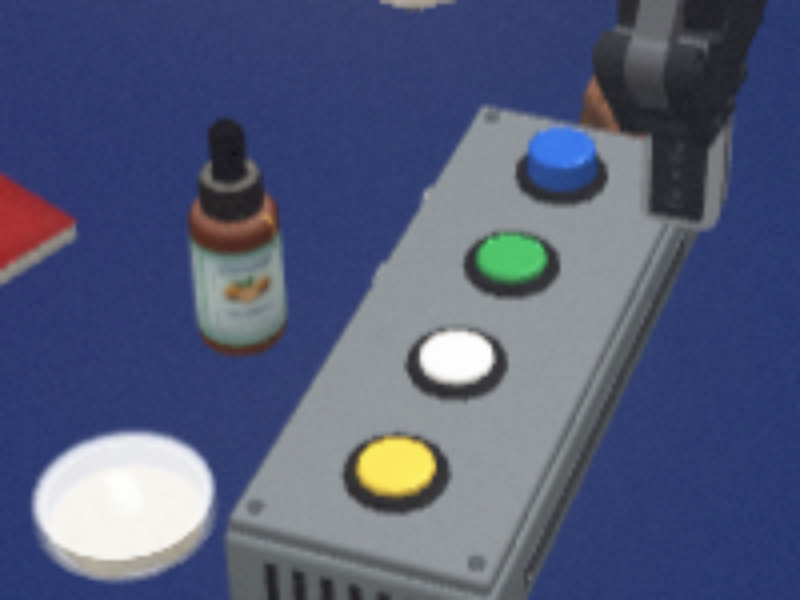

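Green (512,260), white (457,358) and yellow (397,467) are down in their bezels and blue (562,158) is still up. The bottle and dish haven't moved, and the arm is clear.

```bash
python3 -c "
from rig import robot
print(robot.sign_off())"
```

```text
the job is handed in; nothing more can be done
None
```

I pressed the green, white and yellow keys fully down in that order, left blue up, never went near the bottle, dish or rock, and handed the job in at about 8.4 s.

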